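# Rebuild the shredder's slip clutch

### The job

The slip clutch of the office shredder is being put back together on its stand, where one smooth plate already sits on the splined hub. Slide the thick grooved disc fully down onto it with its forked tab pointing the opposite way from that plate's tab, then the other smooth plate fully down on top of the disc with its tab directly above the first plate's tab. Leave the other things on the desk where they are.

Things in the scene. Friction and masses are not known exactly. Their poses are not given: they have to be found in the camera images.
- stand: Stand, fixed: grey round base 92 mm wide, 12 high; dark shoulder 46 wide up to z = 34 mm; on it the fixed first smooth plate (z 34-44 mm, shaped like plate, tab along the stand's +x); through it rises the splined hub, top z = 88 mm (see hub_top). Origin on the hub axis at desk level, z up. Seated, the disc's origin is at z = 44 mm and the top plate's at z = 57 mm.
- first_tab (a point): Middle of the tip of the first plate's tab, top face, 46 mm from the hub's axis along the stand's +x and 44 mm above the desk.
- hub_top (a point): Centre of the hub's top end, 88 mm above the desk. Hub: core 23 mm wide, four splines along the stand's +x, +y, -x, -y, each 8 mm wide, reaching 18 mm from the axis; straight up to z = 78 mm, then tapered to the top (splines there 4 mm wide, reaching 14.5 mm). Discs fit in four turning positions, with about 1.5 mm of play.
- disc: Loose thick disc, about 110 g, 13 mm thick, flat on the desk: steel, 64 mm wide, with two flats 54 mm apart at its y = +27 and -27 mm (each 34 mm long: grip there); dark linings with radial grooves on both faces. Opening 40 mm wide with four inward teeth on the diagonals, 11.4 mm wide, ends 13.5 mm from the axis. Forked tab along +x. Origin: centre of the underside, z up.
- disc_tab (a point): Middle between the two tips of the disc's forked tab (18 mm wide, 7 mm thick), 48 mm from its centre along its +x, 10 mm above its underside.
- plate: Loose smooth steel plate, about 90 g, 10 mm thick, flat on the desk: same outline as the disc (64 mm wide, flats 54 mm apart at its y = +27 and -27 mm) and same opening with four inward teeth on the diagonals, but no linings, and one plain square-ended tab 14 mm wide along +x. Origin: centre of the underside, z up.
- plate_tab (a point): Middle of the tip of the loose plate's tab, top face, 46 mm from its centre along its +x.
- stapler: Blue stapler, 34 x 125 x 45 mm, loose bystander. Origin: centre of the underside.
- glue_stick: Glue stick standing upright, 24 mm wide, 70 mm high, loose bystander. Origin: centre of the underside.
- tape_clear: Roll of tape lying flat, 96 mm wide, 48 mm high, loose bystander. Origin: centre of the underside.
- mouse: White computer mouse, 104 x 62 x 35 mm, loose bystander. Origin: centre of the underside.

How it is judged:
On the way, in this order (a step that is already met when the one before it is completed fails the run):
1. the grooved disc is fully down on the first plate, forked tab opposite to the first plate's tab (z of disc in the frame of stand between 0.0415 and 0.0465 m and horizontal distance between disc and stand below 0.004 m and angle between disc's own z axis and vertical below 0.08 rad and x of disc_tab in the frame of stand below -0.044 m), for 0.2 s.
2. the smooth plate is fully down on the disc, its tab above the first plate's tab (all of step 1 and z of plate in the frame of stand between 0.0545 and 0.0595 m and horizontal distance between plate and stand below 0.004 m and angle between plate's own z axis and vertical below 0.08 rad and x of plate_tab in the frame of stand above 0.042 m), for 0.2 s.
At the end, for the whole second after the job is handed in: Disc and, over it, plate lie on the hub, at rest and released: within 2.5 mm of seated height and 4 mm of its axis, tilt under 0.08 rad; the disc's forked tab opposite to the first plate's tab, the top plate's tab above it (within about 0.4 rad); bystanders within 30 mm of their starts (all of step 2 and linear speed of each of disc, plate below 0.02 m/s); the robot touches nothing.
It fails at once if the stapler is moved more than 30 mm (distance of stapler from where it was at the start of the episode above 0.03 m).
It fails at once if the glue stick is moved more than 30 mm (distance of glue_stick from where it was at the start of the episode above 0.03 m).
It fails at once if the roll of tape is moved more than 30 mm (distance of tape_clear from where it was at the start of the episode above 0.03 m).
It fails at once if the mouse is moved more than 30 mm (distance of mouse from where it was at the start of the episode above 0.03 m).
It also fails if it takes over 72 s, if anything falls off the work surface, if the arm or the gripper's body presses on something with over 40 N, if the wrist force passes 120 N, or if a joint passes its speed limit or range.

### The arm

A 7-joint arm with a two-finger parallel gripper is mounted at the origin on a cart in front of the work surface, level with it; the furniture and walls round the work are solid. World frame = base frame: x ahead of the robot, y to its left, z up, the work surface at z = 0. Lengths are in m, angles in rad, forces in N, time in s.
With the tool pointing down it reaches from about 0.425 to 0.925 m from the base axis. Payload 6.8 kg.
Tool frame: the origin (TCP) lies at the very end of the fingers, on their centre line; the grasp point (between the pads) lies 19 mm behind it; z points along the fingers, y is the line along which they close (so a half turn about z gives the same grasp; the last joint's range is limited). The gripper opens to 85 mm and grips with 20 to 120 N. Pads are 22 mm wide; open, the fingers measure 114 mm over their backs; the gripper's body (76 mm by 85 mm) begins 54 mm behind the grasp point. The pads swing forward as they close: fully open they stand 13 mm farther back than shut.
Start: joints at [-1.333, 0.477, 0.022, 1.555, -0.011, 1.109, -0.083], TCP at [0.229, 0.635, 0.231] pointing down, gripper open.
Joint ranges: [-2.96, 2.96], [-0.34, 2.1], [-1.41, 1.46], [0.24, 2.44], [-1.37, 4.51], [0.17, 1.92], [-2.96, 2.96]. Speed limits (rad/s): [2.39, 2.39, 3.14, 3.14, 3.14, 3.14, 3.14].

### API

Orientations are given as a unit quaternion [w, x, y, z].
In Python, from station import bot gives the robot as it stands. The module is installed in compiled form; this text tells all that it offers.
- The arm moves only by the shell command python3 -m jog 'ROWS' [OPENING] [FORCE]. ROWS is JSON, a list of rows, each a list of 4 numbers: the shift along the tool's x, y, z in cm, then the turn about the tool's z in rad. In form: [[x, y, z, spin], ...]. A call has 1 to 20 rows; each row is the pose to reach, as a shift and turn from the pose commanded when the call began, along the tool's axes at that moment; what a row does not reach only later rows make up. A row lasts 1/12 s, in which the tool goes at most 41.7 mm and 7.16 degrees, less where a joint would pass 70% of its speed; a pose out of reach is approached as far as the arm can. A call with a gripper value outside its range is refused whole. OPENING is the closure, from -1 (fully open) to 1 (shut), set as the call begins (- or left out, the last holds). The fingers move at their own pace and stop on an object; FORCE is the grip in N (left out, the last holds). Time passes only in rows, so rows that repeat a pose let the fingers close. It gives the time, the measured TCP pose, the force, the opening and the grip force at its end, in the units of the state.
- bot.get_obs(): the state, without advancing time (a new reading comes with each control period).
- bot.read_camera(name): name is "side" or "top"; returns a dict with "pixels" (400x640x3 uint8, red, green, blue), "depth" (400x640 float32, m along the optical axis (not along the pixel's ray), 0 where there is no reading), "fovy" (degrees; the focal length in pixels is half the picture's height over the tangent of half this angle, whatever the lens; pixels are square), "cx", "cy" (the principal point, pixels), "pose" (4x4, takes a point from camera to world coordinates). Camera axes: x right, y down, z forward; pixel columns grow to the right and rows downward; lengths in m; the calibration is good to about 2 mm. A picture is of the moment at which its call begins.
- bot.hand_in(): hands the job in; it is judged then, once.
The state is a dict: "t": time; "q": joint angles; "joint_vel": joint speeds; "joint_torque": joint torques, N m; "eef_pos": TCP position; "tool_rot": TCP orientation; "contact_force": force on the tool from outside, world axes, zero at the start; "torque": the same for the moment, N m; "gripper_width": opening from 0.0 (shut) to 1.0 (fully open); "grasp_force": force on a finger pad.
Only numpy, scipy, OpenCV 4.12 (cv2) and the standard library are available. Lean on these libraries where they do the work, as an engineer would, in place of code of your own. Each camera call takes 0.05 s, during which the arm holds its last target. There are 200 camera calls.

## Working session

There is one attempt and no reset: what is moved stays moved. The work goes in short steps, Python scripts to look and compute and a shell command to move; the robot and the scene stay as the last step left them, time stands still between calls to the robot, and variables do not carry over. Pictures are saved under pics/ and viewed, at most 10 in all, crops included, and the job is handed in when it is done.

```bash
mkdir -p pics
cat > h.py <<'E'
import numpy as np, cv2
from station import bot
def cam(n):
    d=bot.read_camera(n); h=d['pixels'].shape[0]
    d['f']=h/2/np.tan(np.radians(d['fovy'])/2); return d
def cloud(d):
    v,u=np.mgrid[0:d['depth'].shape[0],0:d['depth'].shape[1]]; z=d['depth']
    p=np.stack([(u-d['cx'])/d['f']*z,(v-d['cy'])/d['f']*z,z],-1)
    w=p@d['pose'][:3,:3].T+d['pose'][:3,3]; w[z==0]=np.nan; return w
def save(n,im,s=1): cv2.imwrite('pics/'+n,cv2.resize(im[...,::-1],None,fx=s,fy=s))
E
python3 - <<'E'
from h import *
for n in('top','side'):
    d=cam(n); save(n+'0.png',d['pixels']); np.savez(n+'0.npz',w=cloud(d),p=d['pixels'])
    print(n,d['f'],d['cx'],d['cy'],d['pose'].round(3).tolist())
o=bot.get_obs(); print({k:np.round(v,3).tolist() for k,v in o.items()})
E
```

```text
top 475.4625679560455 314.49003876836605 204.00492461358752 [[0.028, -0.992, 0.12, 0.464], [-0.999, -0.03, -0.018, 0.191], [0.021, -0.12, -0.993, 1.02], [0.0, 0.0, 0.0, 1.0]]
side 439.13008274793435 317.5084649105132 196.47871057555085 [[0.987, -0.116, 0.107, 0.482], [-0.157, -0.65, 0.743, -0.551], [-0.017, -0.751, -0.66, 0.744], [0.0, 0.0, 0.0, 1.0]]
{'t': 0.1, 'q': [-1.333, 0.478, 0.022, 1.556, -0.012, 1.109, -0.083], 'joint_vel': [-0.002, -0.001, 0.001, -0.005, 0.001, -0.001, -0.001], 'joint_torque': [0.004, -59.775, 1.613, -28.195, 0.013, 0.005, 0.0], 'eef_pos': [0.229, 0.635, 0.23], 'tool_rot': [-0.0, 0.172, 0.985, -0.001], 'contact_force': [0.012, -0.456, -0.947], 'torque': [0.035, 0.039, 0.025], 'grasp_force': 0.0, 'gripper_width': 0.997}
```

View pics/top0.png

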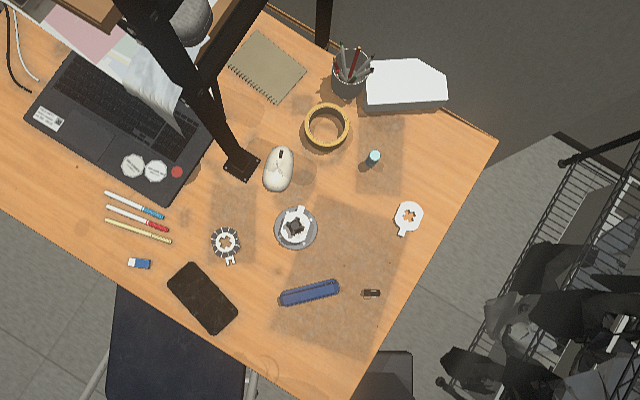

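View pics/side0.png

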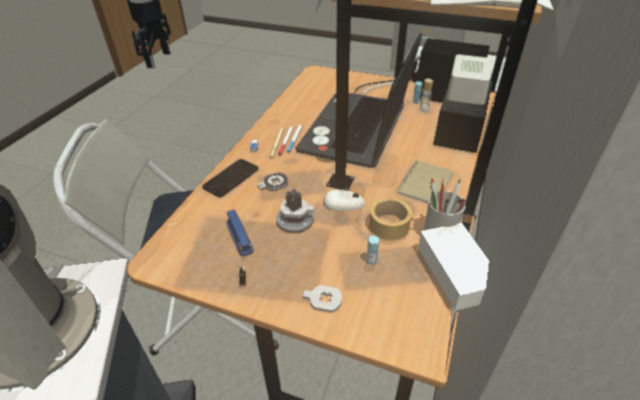

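Top view: disc at (226,243) with its forked tab at about (231,262), stand at (296,227) with its tab near (303,211), and loose plate at (408,216) with its tab at (402,236). A shelf post stands at (240,165). I measure these from the depth of both views.

```bash
cat > m.py <<'E'
from h import *
def template(fork,R=0.032,n=None):
    pass
def fit(w,c,zlo,zhi,r=0.06):
    m=(np.hypot(w[...,0]-c[0],w[...,1]-c[1])<r)&(w[...,2]>zlo)&(w[...,2]<zhi)
    return w[m]
E
python3 - <<'E'
from h import *
T=np.load('top0.npz');S=np.load('side0.npz')
for n,(u,v),(us,vs) in [('disc',(226,243),(275,181)),('stand',(296,227),(293,205)),('plate',(408,216),(324,297)),('post',(240,165),(340,180)),('mouse',(278,170),(343,200)),('stapler',(309,292),(239,232)),('tape',(327,128),(390,218)),('glue',(373,158),(373,250))]:
    W=T['w'];c=np.nanmedian(W[v-4:v+5,u-4:u+5].reshape(-1,3),0)
    for nm,A in(('top',T['w']),('side',S['w'])):
        r=np.hypot(A[...,0]-c[0],A[...,1]-c[1]); sel=A[(r<.055)&(A[...,2]>-.02)&(A[...,2]<.3)]
        z=sel[:,2]; print(n,nm,c.round(3),'z pct',np.percentile(z,[2,25,50,75,90,98]).round(3),
          'raised ctr',sel[z>.006][:,:2].mean(0).round(3) if (z>.006).any() else None)
p=T['p']; 
cr=[cv2.resize(p[v-26:v+26,u-26:u+26],(260,260),interpolation=cv2.INTER_CUBIC) for u,v in((226,245),(296,227),(406,218))]
P=S['p']; cs=[cv2.resize(P[v-26:v+26,u-26:u+26],(260,260),interpolation=cv2.INTER_CUBIC) for u,v in((273,181),(295,207),(322,297))]
save('crops.png',np.vstack([np.hstack(cr),np.hstack(cs)]))
E
```

```text
disc top [0.498 0.359 0.001] z pct [-0.002  0.     0.002  0.01   0.014  0.016] raised ctr [0.496 0.358]
disc side [0.498 0.359 0.001] z pct [-0.002  0.     0.002  0.011  0.013  0.015] raised ctr [0.497 0.356]
stand top [0.53  0.209 0.088] z pct [-0.001  0.003  0.014  0.045  0.048  0.089] raised ctr [0.531 0.212]
stand side [0.53  0.209 0.088] z pct [-0.002  0.008  0.014  0.045  0.071  0.088] raised ctr [0.535 0.198]
plate top [ 0.567 -0.03   0.002] z pct [-0.002  0.     0.002  0.009  0.012  0.014] raised ctr [ 0.564 -0.027]
plate side [ 0.567 -0.03   0.002] z pct [-0.002 -0.     0.001  0.009  0.011  0.012] raised ctr [ 0.566 -0.029]
post top [0.657 0.328 0.052] z pct [-0.002  0.001  0.004  0.094  0.235  0.29 ] raised ctr [0.66  0.324]
post side [0.657 0.328 0.052] z pct [-0.001  0.004  0.1    0.208  0.265  0.293] raised ctr [0.669 0.325]
mouse top [0.653 0.252 0.031] z pct [-0.002  0.001  0.013  0.024  0.029  0.033] raised ctr [0.656 0.254]
mouse side [0.653 0.252 0.031] z pct [-0.002  0.001  0.013  0.023  0.028  0.032] raised ctr [0.657 0.243]
stapler top [0.403 0.18  0.044] z pct [-0.002  0.001  0.003  0.039  0.044  0.046] raised ctr [0.4   0.179]
stapler side [0.403 0.18  0.044] z pct [-0.002 -0.     0.002  0.032  0.043  0.045] raised ctr [0.399 0.171]
tape top [0.757 0.15  0.001] z pct [-0.002  0.001  0.009  0.047  0.049  0.051] raised ctr [0.75  0.154]
tape side [0.757 0.15  0.001] z pct [-0.001  0.004  0.025  0.043  0.048  0.049] raised ctr [0.75  0.147]
glue top [0.677 0.057 0.071] z pct [-0.002  0.     0.001  0.003  0.006  0.072] raised ctr [0.678 0.057]
glue side [0.677 0.057 0.071] z pct [-0.002 -0.     0.001  0.002  0.043  0.07 ] raised ctr [0.683 0.048]
```

View pics/crops.png

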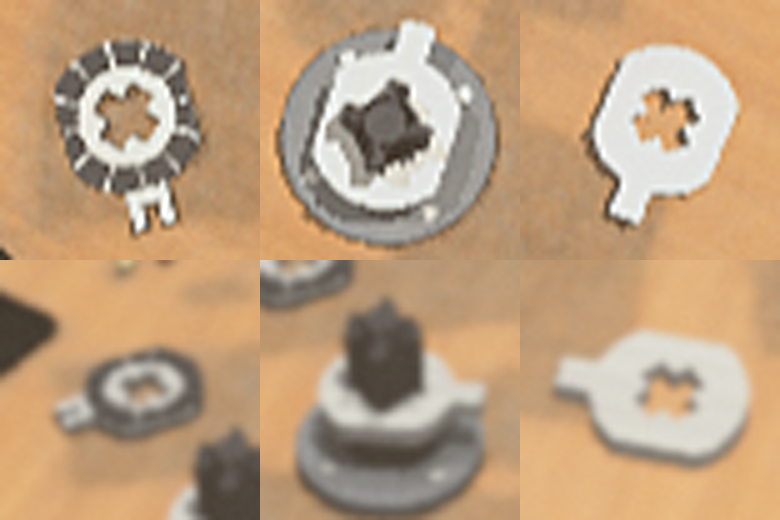

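Crops confirm: the disc's fork points down-right (toward −x), the first plate's tab up-right (+x), and the loose plate's tab down-left (−x). I now fit the known outline in both views.

```bash
cat > m.py <<'E'
from h import *
from scipy.optimize import minimize
def sd(x,y,tip,hw):
    body=np.maximum(np.hypot(x,y)-.032,abs(y)-.027)
    tab=np.maximum(np.maximum(x-tip,-x),abs(y)-hw); return np.minimum(body,tab)
def rays(d,h):
    v,u=np.mgrid[0:400,0:640]; r=np.stack([(u-d['cx'])/d['f'],(v-d['cy'])/d['f'],np.ones(u.shape)],-1)@d['pose'][:3,:3].T
    o=d['pose'][:3,3]; return o[:2]+r[...,:2]*((h-o[2])/r[...,2])[...,None]
def fit(d,c,h,tip,hw,lo,hi,th0=None,rin=.021):
    """outline pose [x,y,theta] of part with top face at height h, near c"""
    w=cloud(d)[...,2]; P=rays(d,h); m=(np.hypot(P[...,0]-c[0],P[...,1]-c[1])<.062)&np.isfinite(w)&(w<hi)
    X,Y=P[m].T; L=(w[m]>lo)*1.
    def cost(p):
        a,b=X-p[0],Y-p[1]; C,S=np.cos(p[2]),np.sin(p[2]); x,y=C*a+S*b,-S*a+C*b
        k=np.hypot(x,y)>rin; s=sd(x,y,tip,hw)
        return np.sum(k*(L-1/(1+np.exp(np.clip(s/.0008,-30,30))))**2)
    best=None
    for t in (np.arange(0,6.28,.4) if th0 is None else [th0-.1,th0,th0+.1]):
        r=minimize(cost,[*c,t],method='Nelder-Mead',options=dict(initial_simplex=np.array([[*c,t],[c[0]+.006,c[1],t],[c[0],c[1]+.006,t],[*c,t+.2]]),xatol=1e-5,fatol=1e-3))
        if best is None or r.fun<best.fun: best=r
    x=best.x; x[2]=(x[2]+np.pi)%(2*np.pi)-np.pi
    return x,best.fun,int(L.sum()),np.median(w[m][(L>0)])
E
python3 - <<'E'
from m import *
for n in('top','side'):
    d=cam(n)
    for nm,c,h,tip,hw,lo,hi in[('disc',(.496,.357),.013,.048,.009,.006,.05),('plate',(.566,-.029),.010,.046,.007,.005,.05),('stand',(.533,.209),.044,.046,.007,.030,.052)]:
        x,f,N,z=fit(d,c,h,tip,hw,lo,hi); print(n,nm,x[:2].round(4),'deg',np.degrees(x[2]).round(1),'cost',round(f,1),N,'z',z.round(4))
    w=cloud(d);m=(np.hypot(w[...,0]-.533,w[...,1]-.209)<.03)&(w[...,2]>.084); print('hubtop',w[m].mean(0).round(4))
E
```

```text
top disc [0.499  0.3593] deg -162.2 cost 36.6 644 z 0.0123
top plate [ 0.5661 -0.0287] deg 156.8 cost 51.0 644 z 0.011
top stand [0.5329 0.2125] deg -15.4 cost 16.7 580 z 0.0451
hubtop [0.5324 0.2128 0.0882]
side disc [0.5011 0.3554] deg -159.8 cost 41.4 321 z 0.0113
side plate [ 0.5685 -0.0302] deg 157.1 cost 39.7 640 z 0.0102
side stand [0.5346 0.2034] deg -15.6 cost 46.0 366 z 0.0439
hubtop [0.5348 0.2099 0.0877]
```

```bash
cat > go.py <<'E'
import sys; from h import *
from scipy.spatial.transform import Rotation as R
# usage: go.py x y z ydeg : shift in tool cm and spin to bring TCP there with tool y at ydeg
t=list(map(float,sys.argv[1:])); o=bot.get_obs(); q=o['tool_rot']; M=R.from_quat([q[1],q[2],q[3],q[0]]).as_matrix()
yd=np.degrees(np.arctan2(M[1,1],M[0,1]))
print('t',round(o['t'],2),'tcp',np.round(o['eef_pos'],4),'ydeg',yd.round(2),'w',round(float(o['gripper_width']),3),'F',np.round(o['contact_force'],1),'grip',round(float(o['grasp_force']),1),'q7',np.round(o['q'][6],2),'tilt',np.degrees(np.arccos(-M[2,2])).round(2))
if len(t)>=3: print('shift cm',(M.T@(np.array(t[:3])-o['eef_pos'])*100).round(2))
if len(t)>3: print('spin',-np.radians((t[3]-yd+180)%360-180).round(3))
E
python3 go.py .500 .3575 .10 108.5
```

```text
t 0.2 tcp [0.2287 0.6347 0.2307] ydeg 70.19 w 1.001 F [ 0.1  0.  -0.3] grip 0.0 q7 -0.08 tilt 0.06
shift cm [-34.92 -16.87  13.09]
spin -0.669
```

```bash
python3 -m jog '[[-5,-2.4,0,-0.1],[-9,-4.3,0,-0.2],[-14,-6.8,1,-0.3],[-18,-8.7,3,-0.4],[-22,-10.6,5,-0.5],[-26,-12.6,7,-0.6],[-30,-14.5,9,-0.669],[-34.92,-16.87,11,-0.669],[-34.92,-16.87,13.09,-0.669],[-34.92,-16.87,13.09,-0.669],[-34.92,-16.87,13.09,-0.669],[-34.92,-16.87,13.09,-0.669],[-34.92,-16.87,13.09,-0.669],[-34.92,-16.87,13.09,-0.669]]' -0.5 40; python3 go.py .500 .3575 .03 108.5
python3 - <<'E'
from h import *
a=cam('top')['pixels'][150:350,150:420];b=cam('side')['pixels'][80:280,150:420]
save('g1.png',np.vstack([a,b]),1.45)
E
```

```text
t: 1.37
eef_pos: [0.4994, 0.36, 0.1011]
tool_rot: [0.0, -0.162, 0.987, 0.001]
contact_force: [-0.1, 0.2, 0.7]
gripper_width: 0.751
grasp_force: 0.0
t 1.37 tcp [0.4994 0.36   0.1011] ydeg 108.65 w 0.751 F [-0.1  0.2  0.7] grip 0.0 q7 1.15 tilt 0.1
shift cm [ 0.02 -0.26  7.11]
spin 0.003
```

View pics/g1.png

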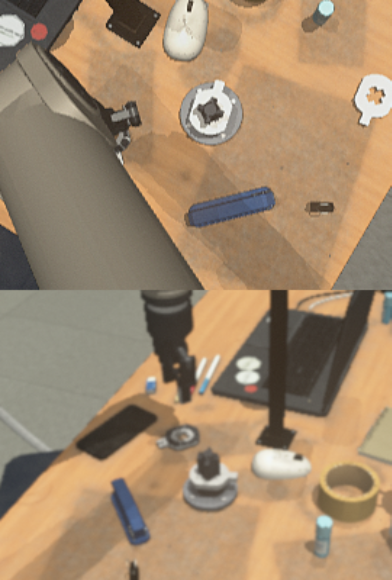

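The gripper (side-crop position ≈ (185,390)) hovers by the disc, and the bystanders are untouched. Descend.

```bash
python3 -m jog '[[0,0,2,0],[0,0,4,0],[0,0,6,0],[0,0,7.2,0],[0,0,7.2,0],[0,0,7.2,0]]'; python3 go.py .500 .3575 .004 108.5; python3 -m jog '[[0,0,0.8,0],[0,0,1.6,0],[0,0,2.2,0],[0,0,2.2,0],[0,0,2.2,0]]';python3 go.py .500 .3575 .004 108.5
```

```text
t: 1.97
eef_pos: [0.4996, 0.3585, 0.0285]
tool_rot: [-0.0, -0.161, 0.987, -0.0]
contact_force: [1.6, -1.3, -0.4]
gripper_width: 0.752
grasp_force: 0.0
t 1.97 tcp [0.4996 0.3585 0.0285] ydeg 108.58 w 0.752 F [ 1.6 -1.3 -0.4] grip 0.0 q7 1.15 tilt 0.03
shift cm [-0.   -0.11  2.45]
spin 0.001
t: 2.38
eef_pos: [0.4999, 0.3578, 0.006]
tool_rot: [-0.0, -0.161, 0.987, -0.0]
contact_force: [1.0, 0.1, -0.1]
gripper_width: 0.755
grasp_force: 0.0
t 2.38 tcp [0.4999 0.3578 0.006 ] ydeg 108.51 w 0.755 F [ 1.   0.1 -0.1] grip 0.0 q7 1.14 tilt 0.04
shift cm [ 0.   -0.03  0.2 ]
spin 0.0
```

```bash
python3 -m jog '[[0,0,0.3,0],[0,0,0.6,0],[0,0,0.6,0]]'; python3 -m jog '[[0,0,0,0],[0,0,0,0],[0,0,0,0],[0,0,0,0],[0,0,0,0],[0,0,0,0],[0,0,0,0]]' 1 50;python3 go.py .500 .3575 .004 108.5
```

```text
t: 2.63
eef_pos: [0.4999, 0.3578, -0.0]
tool_rot: [-0.0, -0.161, 0.987, -0.0]
contact_force: [-0.3, -1.2, 0.4]
gripper_width: 0.749
grasp_force: 0.0
t: 3.22
eef_pos: [0.5004, 0.3582, 0.0007]
tool_rot: [0.0, -0.161, 0.987, 0.0]
contact_force: [0.0, -1.0, 4.2]
gripper_width: 0.618
grasp_force: 53.5
t 3.22 tcp [0.5004 0.3582 0.0007] ydeg 108.51 w 0.618 F [ 0.  -1.   4.2] grip 53.5 q7 1.14 tilt 0.04
shift cm [ 0.06 -0.06 -0.33]
spin 0.0
```

```bash
python3 -m jog '[[0,0,-1,0],[0,0,-3,0],[0,0,-6,0],[0,0,-10,0],[0,0,-13,0],[0,0,-13,0],[0,0,-13,0]]';python3 go.py .5335 .211 .13 74.5
```

```text
t: 3.8
eef_pos: [0.501, 0.3586, 0.1327]
tool_rot: [0.002, -0.161, 0.987, 0.001]
contact_force: [0.6, 0.1, -1.7]
gripper_width: 0.618
grasp_force: 52.9
t 3.8 tcp [0.501  0.3586 0.1327] ydeg 108.51 w 0.618 F [ 0.6  0.1 -1.7] grip 52.9 q7 1.15 tilt 0.23
shift cm [  1.61 -15.03   0.24]
spin 0.594
```

```bash
python3 -m jog '[[0.2,-2,0,0.1],[0.5,-4.5,0,0.2],[0.8,-7,0,0.3],[1,-9.5,0,0.4],[1.3,-12,0,0.5],[1.5,-14,0,0.594],[1.61,-15.03,0,0.594],[1.61,-15.03,0,0.594],[1.61,-15.03,0,0.594],[1.61,-15.03,0,0.594],[1.61,-15.03,0,0.594],[1.61,-15.03,0,0.594],[1.61,-15.03,0,0.594]]';python3 go.py .5335 .211 .13 74.5
python3 - <<'E'
from h import *
a=cam('top')['pixels'][150:290,200:400];b=cam('side')['pixels'][100:240,200:400]
save('g2.png',np.vstack([a,b]),2.1)
E
```

```text
t: 4.88
eef_pos: [0.5323, 0.2114, 0.1303]
tool_rot: [-0.0, 0.134, 0.991, 0.0]
contact_force: [-0.0, -0.2, -0.9]
gripper_width: 0.617
grasp_force: 52.9
t 4.88 tcp [0.5323 0.2114 0.1303] ydeg 74.6 w 0.617 F [-0.  -0.2 -0.9] grip 52.9 q7 0.88 tilt 0.02
shift cm [-0.12 -0.01  0.03]
spin 0.002
```

View pics/g2.png

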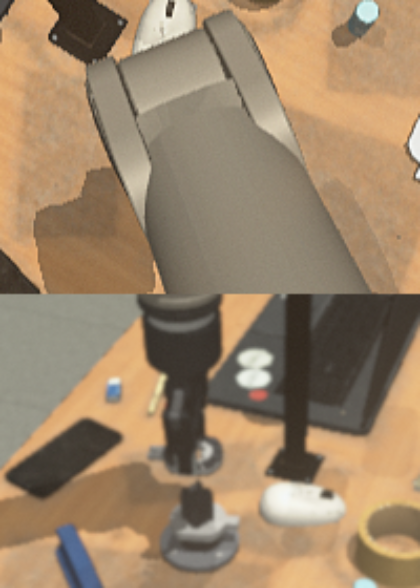

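Side crop: the disc hangs level above the hub, fork to the left, over the side opposite the first plate's tab. I measure its offset from the hub in that same view.

Run:
```python
from m import *
d=cam('side'); w=cloud(d); o=bot.get_obs()['eef_pos']
x,f,N,z=fit(d,(.534,.211),.1426,.048,.009,.135,.152,th0=np.radians(164.5),rin=.021)
print('fit',x[:2].round(4),np.degrees(x[2]).round(1),f.round(1),N,z)
m=(w[...,2]>.125)&(w[...,2]<.148)&(np.hypot(w[...,0]-o[0],w[...,1]-o[1])<.06)
a=np.radians(164.5); q=w[m]-[.5348,.2099,0]; X=q[:,0]*np.cos(a)+q[:,1]*np.sin(a);Y=-q[:,0]*np.sin(a)+q[:,1]*np.cos(a)
print('x ext vs hub',np.percentile(X,[0,1,3,97,99,100]).round(4),'zq',np.percentile(q[:,2],[5,50,95]).round(4))
for h in(.13,.143):
  P=rays(d,h)[m]-[.5348,.2099]; X=P[:,0]*np.cos(a)+P[:,1]*np.sin(a); print(h,np.percentile(X,[0,1,99,100]).round(4))
top=(w[...,2]>.138)&m; P=w[top]-[.5348,.2099,0]
print('tab pts',[(round(float(p[0]*np.cos(a)+p[1]*np.sin(a)),3),round(float(-p[0]*np.sin(a)+p[1]*np.cos(a)),3)) for p in P if p[0]*np.cos(a)+p[1]*np.sin(a)>.034])
```

```text
fit [0.5343 0.2024] 165.7 71.2 326 0.1412538147193278
x ext vs hub [-0.0317 -0.0307 -0.0293  0.0448  0.0468  0.0482] zq [0.1336 0.1406 0.1452]
0.13 [-0.0306 -0.0291  0.0499  0.051 ]
0.143 [-0.0332 -0.0317  0.0456  0.0467]
tab pts [(0.048, -0.007), (0.046, -0.008), (0.043, -0.008), (0.041, -0.008), (0.038, -0.006), (0.036, -0.008), (0.047, -0.002), (0.045, -0.004), (0.043, -0.005), (0.04, -0.004), (0.038, -0.004), (0.035, -0.002), (0.042, -0.001), (0.037, 0.001), (0.035, 0.0), (0.048, 0.002), (0.046, 0.002), (0.044, 0.003), (0.036, 0.004), (0.035, 0.001), (0.047, 0.006), (0.044, 0.009), (0.041, 0.005), (0.038, 0.006), (0.036, 0.006), (0.034, 0.005), (0.047, 0.01), (0.045, 0.008), (0.04, 0.009), (0.036, 0.008), (0.042, 0.012)]
```

Extents −32…+48 mm along the disc's x match a centred disc to within about 1 mm. Descend.

```bash
python3 -m jog '[[0,0,1,0],[0,0,2.5,0],[0,0,3.6,0],[0,0,4,0],[0,0,4.2,0],[0,0,4.4,0],[0,0,4.6,0],[0,0,4.6,0]]';python3 go.py .5335 .211 .0447 74.5;  python3 -m jog '[[0,0,0.2,0],[0,0,0.4,0],[0,0,0.6,0],[0,0,0.6,0]]';python3 go.py .5335 .211 .0447 74.5
```

```text
t: 5.7
eef_pos: [0.5327, 0.2104, 0.0844]
tool_rot: [0.0, 0.135, 0.991, 0.0]
contact_force: [0.4, 0.1, -0.1]
gripper_width: 0.615
grasp_force: 52.9
t 5.7 tcp [0.5327 0.2104 0.0844] ydeg 74.48 w 0.615 F [ 0.4  0.1 -0.1] grip 52.9 q7 0.89 tilt 0.02
shift cm [-0.06  0.07  3.97]
spin -0.0
t: 6.03
eef_pos: [0.5331, 0.211, 0.0785]
tool_rot: [0.0, 0.135, 0.991, 0.001]
contact_force: [0.6, 1.4, -1.4]
gripper_width: 0.61
grasp_force: 52.8
t 6.03 tcp [0.5331 0.211  0.0785] ydeg 74.5 w 0.61 F [ 0.6  1.4 -1.4] grip 52.8 q7 0.89 tilt 0.08
shift cm [-0.04  0.01  3.38]
spin 0.0
```

```bash
python3 -m jog '[[0,0,0.3,0],[0,0,0.6,0],[0,0,0.9,0],[0,0,1.2,0],[0,0,1.2,0]]';python3 go.py .5335 .211 .0447 74.5
```

```text
t: 6.45
eef_pos: [0.5329, 0.2113, 0.0659]
tool_rot: [0.0, 0.135, 0.991, 0.001]
contact_force: [3.6, 5.2, -2.4]
gripper_width: 0.618
grasp_force: 52.8
t 6.45 tcp [0.5329 0.2113 0.0659] ydeg 74.52 w 0.618 F [ 3.6  5.2 -2.4] grip 52.8 q7 0.9 tilt 0.08
shift cm [-0.07 -0.02  2.12]
spin 0.0
```

```bash
python3 -m jog '[[-0.02,0.04,0.3,0],[-0.02,0.04,0.6,0],[-0.02,0.04,0.9,0],[-0.02,0.04,1.2,0],[-0.02,0.04,1.5,0],[-0.02,0.04,1.7,0],[-0.02,0.04,1.7,0]]';python3 go.py .5335 .211 .0447 74.5;python3 -m jog '[[0,0,0.2,0],[0,0,0.4,0],[0,0,0.5,0],[0,0,0.5,0]]';python3 go.py .5335 .211 .0447 74.5
```

```text
t: 7.03
eef_pos: [0.533, 0.2113, 0.0489]
tool_rot: [0.0, 0.135, 0.991, 0.0]
contact_force: [3.0, 5.2, -3.3]
gripper_width: 0.613
grasp_force: 52.9
t 7.03 tcp [0.533  0.2113 0.0489] ydeg 74.51 w 0.613 F [ 3.   5.2 -3.3] grip 52.9 q7 0.9 tilt 0.04
shift cm [-0.06 -0.02  0.42]
spin 0.0
t: 7.37
eef_pos: [0.5331, 0.2113, 0.0447]
tool_rot: [0.0, 0.135, 0.991, 0.0]
contact_force: [0.9, 4.4, 5.0]
gripper_width: 0.614
grasp_force: 53.8
t 7.37 tcp [0.5331 0.2113 0.0447] ydeg 74.51 w 0.614 F [0.9 4.4 5. ] grip 53.8 q7 0.9 tilt 0.05
shift cm [-0.05 -0.02 -0.  ]
spin 0.0
```

Upward contact at the expected height shows it seated. Release, rise and check.

```bash
python3 -m jog '[[0,0,0,0],[0,0,0,0],[0,0,0,0],[0,0,0,0],[0,0,0,0]]' -0.5; python3 -m jog '[[0,0,-0.5,0],[0,0,-1.5,0],[0,0,-4,0],[0,0,-8,0],[0,0,-11,0],[0,0,-11,0]]'; python3 go.py .567 -.0295 .155 67
```

```text
t: 7.78
eef_pos: [0.5325, 0.2098, 0.044]
tool_rot: [-0.0, 0.135, 0.991, -0.001]
contact_force: [0.5, -0.9, -0.0]
gripper_width: 0.748
grasp_force: 0.0
t: 8.28
eef_pos: [0.5369, 0.2122, 0.1617]
tool_rot: [0.005, 0.135, 0.991, 0.003]
contact_force: [0.8, 0.4, -0.4]
gripper_width: 0.747
grasp_force: 0.0
t 8.28 tcp [0.5369 0.2122 0.1617] ydeg 74.45 w 0.747 F [ 0.8  0.4 -0.4] grip 0.0 q7 0.88 tilt 0.66
shift cm [ -9.38 -22.48   0.58]
spin 0.13
```

```bash
python3 -m jog '[[-1.3,-3,0,0.1],[-2.6,-6,0,0.13],[-4,-9.2,0,0.13],[-5.3,-12.2,0,0.13],[-6.6,-15.2,0,0.13],[-7.9,-18.2,0,0.13],[-9.1,-21,0,0.13],[-9.6,-22.2,0,0.13],[-9.6,-22.2,0,0.13],[-9.6,-22.2,0,0.13],[-9.6,-22.2,0,0.13],[-9.6,-22.2,0,0.13]]'; python3 go.py .567 -.0295 .03 67
python3 - <<'E'
from m import *
for n in('top','side'):
    d=cam(n)
    x,f,N,z=fit(d,(.533,.211),.057,.048,.009,.051,.066,th0=np.radians(164.5)); print(n,'disc',x[:2].round(4),np.degrees(x[2]).round(1),f.round(1),N,z)
E
```

```text
t: 9.28
eef_pos: [0.566, -0.027, 0.1546]
tool_rot: [-0.0, 0.198, 0.98, 0.0]
contact_force: [0.4, -0.4, -0.1]
gripper_width: 0.749
grasp_force: 0.0
t 9.28 tcp [ 0.566  -0.027   0.1546] ydeg 67.18 w 0.749 F [ 0.4 -0.4 -0.1] grip 0.0 q7 1.22 tilt 0.05
shift cm [-0.19 -0.2  12.46]
spin 0.003
top disc [0.5328 0.2106] 164.8 30.7 592 0.05680706686107556
side disc [0.5347 0.2049] 161.8 20.3 308 0.05600144942171664
```

The disc is seated: top-face height 56.8 mm, heading 164.8°, centred. Next, the plate.

```bash
python3 -m jog '[[0,0,3,0],[0,0,6,0],[0,0,9,0],[0,0,11,0],[0,0,12,0],[0,0,12.5,0],[0,0,12.5,0],[0,0,12.5,0]]'; python3 go.py .5663 -.029 0 67
```

```text
t: 10.05
eef_pos: [0.5668, -0.0287, 0.0303]
tool_rot: [0.001, 0.199, 0.98, 0.0]
contact_force: [0.6, -0.0, -0.1]
gripper_width: 0.752
grasp_force: 0.0
t 10.05 tcp [ 0.5668 -0.0287  0.0303] ydeg 67.05 w 0.752 F [ 0.6 -0.  -0.1] grip 0.0 q7 1.27 tilt 0.08
shift cm [ 0.04 -0.05  3.03]
spin 0.001
```

```bash
python3 -m jog '[[0,0,1,0],[0,0,2,0],[0,0,2.6,0],[0,0,3.0,0],[0,0,3.0,0],[0,0,3.0,0]]'; python3 -m jog '[[0,0,0,0],[0,0,0,0],[0,0,0,0],[0,0,0,0],[0,0,0,0],[0,0,0,0],[0,0,0,0]]' 1 50; python3 go.py .5663 -.029 0 67;  python3 -m jog '[[0,0,-1,0],[0,0,-3,0],[0,0,-6,0],[0,0,-10,0],[0,0,-14,0],[0,0,-14,0],[0,0,-14,0],[0,0,-14,0]]';python3 go.py .5331 .2113 .14 -105.5
```

```text
t: 10.55
eef_pos: [0.5658, -0.029, -0.0009]
tool_rot: [-0.0, 0.199, 0.98, -0.0]
contact_force: [-1.4, -0.1, -0.6]
gripper_width: 0.751
grasp_force: 0.0
t: 11.13
eef_pos: [0.5665, -0.029, -0.0001]
tool_rot: [0.0, 0.199, 0.98, 0.0]
contact_force: [-0.5, -0.0, 5.1]
gripper_width: 0.613
grasp_force: 53.0
t 11.13 tcp [ 5.665e-01 -2.900e-02 -1.000e-04] ydeg 67.03 w 0.613 F [-0.5 -0.   5.1] grip 53.0 q7 1.28 tilt 0.05
shift cm [ 0.01 -0.01 -0.01]
spin 0.0
t: 11.8
eef_pos: [0.5654, -0.0287, 0.1393]
tool_rot: [-0.0, 0.199, 0.98, 0.0]
contact_force: [-0.2, -0.5, -1.0]
gripper_width: 0.611
grasp_force: 52.7
t 11.8 tcp [ 0.5654 -0.0287  0.1393] ydeg 67.05 w 0.611 F [-0.2 -0.5 -1. ] grip 52.7 q7 1.23 tilt 0.03
shift cm [12.34 20.84 -0.07]
spin 3.011
```

```bash
python3 -m jog '[[0.8,1.4,0,0.1],[1.7,2.8,0,0.2],[2.5,4.2,0,0.3],[3.3,5.6,0,0.4],[4.1,7,0,0.5],[5,8.4,0,0.6],[5.8,9.8,0,0.7],[6.6,11.2,0,0.8],[7.5,12.6,0,0.9],[8.3,14,0,1.0],[9.1,15.4,0,1.1],[10,16.8,0,1.2],[10.8,18.2,0,1.3],[11.6,19.6,0,1.4],[12.34,20.84,0,1.5],[12.34,20.84,0,1.5],[12.34,20.84,0,1.5],[12.34,20.84,0,1.5]]';python3 go.py .5331 .2113 .14 -105.5;  python3 -m jog '[[0,0,0,0.1],[0,0,0,0.2],[0,0,0,0.3],[0,0,0,0.4],[0,0,0,0.5],[0,0,0,0.6],[0,0,0,0.7],[0,0,0,0.8],[0,0,0,0.9],[0,0,0,1.0],[0,0,0,1.1],[0,0,0,1.2],[0,0,0,1.3],[0,0,0,1.4],[0,0,0,1.511],[0,0,0,1.511],[0,0,0,1.511],[0,0,0,1.511]]';python3 go.py .5331 .2113 .14 -105.5
python3 - <<'E'
from m import *
d=cam('side'); w=cloud(d)
o=bot.get_obs()['eef_pos']; zt=o[2]+.010
m=(w[...,2]>zt-.012)&(w[...,2]<zt+.004)&(np.hypot(w[...,0]-o[0],w[...,1]-o[1])<.06)
a=np.radians(-15.5); q=w[m]-[.5348,.2099,0]; X=q[:,0]*np.cos(a)+q[:,1]*np.sin(a);Y=-q[:,0]*np.sin(a)+q[:,1]*np.cos(a)
print('x ext',np.percentile(X,[0,1,3,97,99,100]).round(4),'tab y',np.percentile(Y[X>.036],[5,50,95]).round(4),m.sum())
save('g3.png',d['pixels'][80:260,200:400],3)
E
```

```text
t: 13.3
eef_pos: [0.5331, 0.2097, 0.1384]
tool_rot: [0.0, 0.813, 0.582, -0.001]
contact_force: [-0.3, 0.5, -0.9]
gripper_width: 0.611
grasp_force: 52.7
t 13.3 tcp [0.5331 0.2097 0.1384] ydeg -18.81 w 0.611 F [-0.3  0.5 -0.9] grip 52.7 q7 -0.52 tilt 0.15
shift cm [ 0.15 -0.06 -0.16]
spin 1.513
t: 14.8
eef_pos: [0.5337, 0.2102, 0.1393]
tool_rot: [0.0, 0.991, -0.133, -0.0]
contact_force: [-0.2, 0.9, -0.8]
gripper_width: 0.611
grasp_force: 52.7
t 14.8 tcp [0.5337 0.2102 0.1393] ydeg -105.33 w 0.611 F [-0.2  0.9 -0.8] grip 52.7 q7 -1.76 tilt 0.03
shift cm [-0.09 -0.09 -0.07]
spin 0.003
x ext [-0.0341 -0.0325 -0.0302  0.0418  0.0435  0.0441] tab y [-0.0082 -0.0041  0.0059] 339
```

View pics/g3.png

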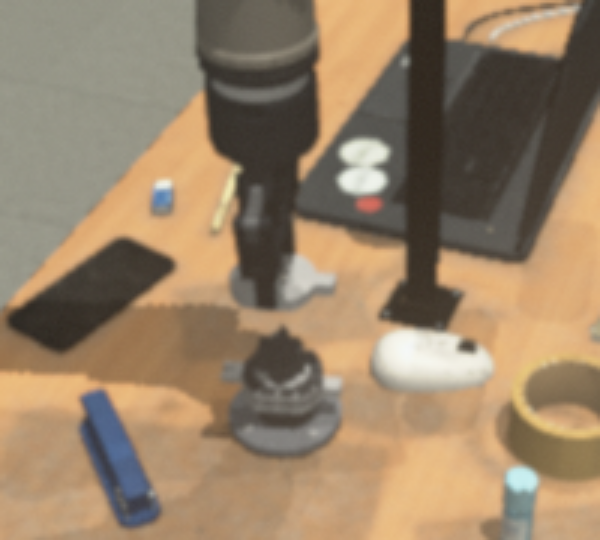

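The plate is over the hub at (265,285), tab pointing right, same as the first plate's tab, and the disc is flat with its fork to the left. Descend gently.

```bash
python3 -m jog '[[0,-0.05,1,0],[0,-0.05,2.5,0],[0,-0.05,3.6,0],[0,-0.05,4.4,0],[0,-0.05,4.9,0],[0,-0.05,5.2,0],[0,-0.05,5.4,0],[0,-0.05,5.4,0],[0,-0.05,5.4,0]]';python3 go.py .5331 .2113 .057 -105.5;  python3 -m jog '[[0,0,0.2,0],[0,0,0.4,0],[0,0,0.6,0],[0,0,0.6,0]]';python3 go.py .5331 .2113 .057 -105.5
```

```text
t: 15.6
eef_pos: [0.5341, 0.2116, 0.0857]
tool_rot: [-0.0, 0.991, -0.135, 0.0]
contact_force: [0.7, -0.0, -1.2]
gripper_width: 0.61
grasp_force: 52.7
t 15.6 tcp [0.5341 0.2116 0.0857] ydeg -105.48 w 0.61 F [ 0.7 -0.  -1.2] grip 52.7 q7 -1.71 tilt 0.03
shift cm [-0.09  0.06  2.87]
spin 0.0
t: 15.93
eef_pos: [0.5337, 0.2117, 0.0791]
tool_rot: [0.0, 0.991, -0.135, -0.0]
contact_force: [0.5, 0.5, -0.3]
gripper_width: 0.613
grasp_force: 52.7
t 15.93 tcp [0.5337 0.2117 0.0791] ydeg -105.47 w 0.613 F [ 0.5  0.5 -0.3] grip 52.7 q7 -1.7 tilt 0.01
shift cm [-0.05  0.05  2.21]
spin 0.0
```

```bash
python3 -m jog '[[0,0.02,0.3,0],[0,0.02,0.6,0],[0,0.02,0.9,0],[0,0.02,1.1,0],[0,0.02,1.1,0]]';python3 go.py .5331 .2113 .057 -105.5;  python3 -m jog '[[0,0,0.2,0],[0,0,0.4,0],[0,0,0.6,0],[0,0,0.7,0],[0,0,0.7,0]]';python3 go.py .5331 .2113 .057 -105.5
```

```text
t: 16.35
eef_pos: [0.5342, 0.2116, 0.0681]
tool_rot: [-0.0, 0.991, -0.135, 0.0]
contact_force: [2.6, 1.1, -2.5]
gripper_width: 0.614
grasp_force: 52.6
t 16.35 tcp [0.5342 0.2116 0.0681] ydeg -105.48 w 0.614 F [ 2.6  1.1 -2.5] grip 52.6 q7 -1.69 tilt 0.04
shift cm [-0.1   0.06  1.11]
spin 0.0
t: 16.77
eef_pos: [0.5342, 0.2116, 0.0613]
tool_rot: [-0.0, 0.991, -0.135, 0.0]
contact_force: [3.1, 1.6, -1.2]
gripper_width: 0.607
grasp_force: 52.7
t 16.77 tcp [0.5342 0.2116 0.0613] ydeg -105.48 w 0.607 F [ 3.1  1.6 -1.2] grip 52.7 q7 -1.68 tilt 0.04
shift cm [-0.09  0.06  0.43]
spin 0.0
```

```bash
python3 -m jog '[[0,0,0.15,0],[0,0,0.3,0],[0,0,0.45,0],[0,0,0.5,0],[0,0,0.5,0]]';python3 go.py .5331 .2113 .057 -105.5;  python3 -m jog '[[0,0,0,0],[0,0,0,0],[0,0,0,0],[0,0,0,0],[0,0,0,0]]' -0.5; python3 -m jog '[[0,0,-0.5,0],[0,0,-1.5,0],[0,0,-4,0],[0,0,-8,0],[0,0,-11,0],[0,0,-11,0]]'; python3 -m jog '[[3,0,0,0],[6,0,0,0],[9,0,0,0],[11,4,0,0],[11,8,0,0],[11,12,0,0],[11,15,0,0],[11,18,0,0],[11,18,0,0],[11,18,0,0],[11,18,0,0],[11,18,0,0]]'
python3 - <<'E'
from m import *
for n in('top','side'):
    d=cam(n)
    x,f,N,z=fit(d,(.533,.211),.067,.046,.007,.061,.074,th0=np.radians(-15.5)); print(n,'plate',x[:2].round(4),np.degrees(x[2]).round(1),f.round(1),N,z.round(4))
    if n=='top': a=d['pixels'][130:310,200:400]
save('g4.png',np.hstack([a,d['pixels'][100:280,200:400]]),2)
E
```

```text
t: 17.18
eef_pos: [0.5342, 0.2116, 0.057]
tool_rot: [-0.0, 0.991, -0.135, 0.0]
contact_force: [0.4, 1.3, 6.1]
gripper_width: 0.612
grasp_force: 53.6
t 17.18 tcp [0.5342 0.2116 0.057 ] ydeg -105.48 w 0.612 F [0.4 1.3 6.1] grip 53.6 q7 -1.67 tilt 0.05
shift cm [-0.1   0.05 -0.  ]
spin 0.0
t: 17.6
eef_pos: [0.5333, 0.2112, 0.0561]
tool_rot: [0.0, 0.991, -0.135, -0.0]
contact_force: [-0.6, -0.1, 0.5]
gripper_width: 0.752
grasp_force: 0.0
t: 18.1
eef_pos: [0.5375, 0.2115, 0.1729]
tool_rot: [-0.003, 0.991, -0.135, 0.004]
contact_force: [0.6, 1.5, 0.7]
gripper_width: 0.752
grasp_force: 0.0
t: 19.1
eef_pos: [0.5922, 0.0102, 0.1665]
tool_rot: [-0.0, 0.991, -0.134, 0.0]
contact_force: [0.7, 1.0, -0.2]
gripper_width: 0.748
grasp_force: 0.0
top plate [0.5311 0.2116] -15.6 17.9 615 0.0683
side plate [0.5325 0.2059] -10.4 35.6 346 0.0672
```

View pics/g4.png

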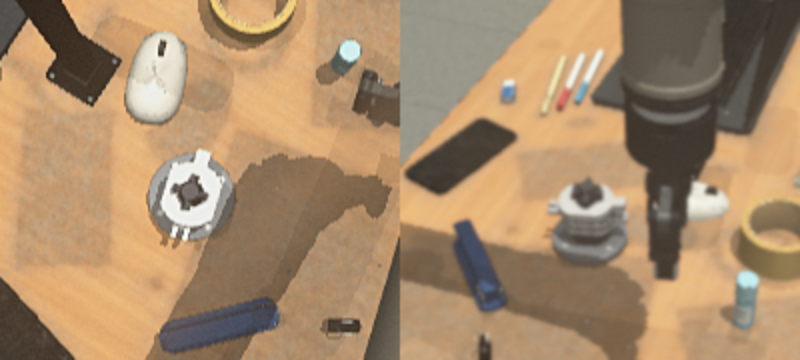

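The stack is seated at (190,195): plate top at 67–68 mm, tab at (203,157) over the first plate's tab, fork opposite at (180,233). The bystanders are in place and the arm is clear.

```bash
python3 -c "
from station import bot
print(bot.hand_in())"
```

```text
the job is handed in; nothing more can be done
None
```

I slid the disc and then the plate fully down onto the hub, with the disc's fork opposite the first plate's tab and the plate's tab above it; both are released, nothing else on the desk was touched, and I handed the job in at about 19 s (no verdict was returned).

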